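# Build the packing-plate stack, sort the odd plates, shut the stand

### The job

Thread every steel packing plate that has two holes over the two pins of the pack stand so that they lie flat on top of one another, and only then push the stand's little door fully shut onto its catch. Put the odd plates away too: long plates without holes lying in the oblong bin, short plates lying in the square bin. Leave the marker pen, the little bottle and the tin alone.

Things in the scene. Friction and masses are not known exactly. Their poses are not given: they have to be found in the camera images.
- plate_1: flat steel packing plate 100 x 36 x 8 mm with two round through holes of 14 mm, 66 mm apart on its long centre line; origin: centre of the underside as it lies at the start; x along the 100 mm, y along the 36 mm, z up; about 0.1 to 0.2 kg; may be absent
- plate_2: flat steel packing plate 100 x 36 x 8 mm with two round through holes of 14 mm, 66 mm apart on its long centre line; origin: centre of the underside as it lies at the start; x along the 100 mm, y along the 36 mm, z up; about 0.1 to 0.2 kg; may be absent
- plate_3: flat steel packing plate 100 x 36 x 8 mm with two round through holes of 14 mm, 66 mm apart on its long centre line; origin: centre of the underside as it lies at the start; x along the 100 mm, y along the 36 mm, z up; about 0.1 to 0.2 kg; may be absent
- plate_4: flat steel packing plate 100 x 36 x 8 mm with two round through holes of 14 mm, 66 mm apart on its long centre line; origin: centre of the underside as it lies at the start; x along the 100 mm, y along the 36 mm, z up; about 0.1 to 0.2 kg; may be absent
- blank_1: blank: flat steel plate 100 x 36 x 8 mm WITHOUT holes; origin: centre of its underside, x along the 100 mm, z up; about 0.1 to 0.2 kg; may be absent
- blank_2: blank: flat steel plate 100 x 36 x 8 mm WITHOUT holes; origin: centre of its underside, x along the 100 mm, z up; about 0.1 to 0.2 kg; may be absent
- short_1: short packer: flat steel plate 62 x 36 x 8 mm without holes; origin: centre of its underside, x along the 62 mm, z up; about 0.1 kg; may be absent
- pack_stand: pack stand, fixed: aluminium base 192 (x) x 176 (y) x 10 mm; walls 50 mm high, 6 mm thick at x = +-93 and y = +85 mm, a door at y = -88 mm. In the middle a land 104 x 24 mm, top 23 mm up, with two upright pins (10 mm thick, top 9 mm tapering to 4 mm) at x = +-33, y = 0, rising 43 mm above the land. Plates on it overhang the land 6 mm at each long side. Origin: centre of underside; z up
- pin_near (a point): tip of the pin at x = -33 mm of the stand, 66.5 mm above the bench
- pin_far (a point): tip of the pin at x = +33 mm of the stand, 66.5 mm above the bench
- land (a point): centre of the top of the land between the pins, 23 mm above the bench: the first plate's origin comes to lie here, each further plate 8 mm higher; axes as the stand's
- stand_door (a joint): door angle in rad: 0 = shut on its catch, grows to 1.5 as it opens outward (to the stand's -y). Upright hinge, little friction, stays where it is left. A sprung roller catch, met at about 0.06 rad, must be pushed past (about 5 N at the free edge) before the door seats at 0; it then stays
- door_hinge (a point): on the upright hinge axis, at the stand's x = -90, y = -88 mm, 40 mm above the bench. From here the panel runs 175 mm: along the stand's +x when shut, turned by the door angle towards the stand's -y when open. Panel 6 mm thick, centred on the axis, 14 to 66 mm above the bench; push its outer face (the -y face when shut)
- door_edge (a point): middle of the door's free edge, 172 mm from the hinge axis, 40 mm above the bench
- long_bin: oblong open bin of grey plastic, 100 (x) x 150 (y) x 35 mm high, walls and floor 3 mm, fixed to the bench; origin: centre of its underside
- square_bin: square open bin of grey plastic, 100 x 100 x 35 mm high, walls and floor 3 mm, fixed to the bench; origin: centre of its underside
- loose_marker: bystander: black marker pen, 133 mm long, 15 mm thick, lying flat at the far side
- loose_dropper: bystander: small white bottle with a blue cap, 29 mm across, 74 mm high, at the far side
- glue_tin: bystander: light metal tin 67 mm across, 59 mm high
Mind the look-alikes: they are no part of the job. Leave any purple look-alike of the square_bin alone.

How it is judged:
On the way, in this order (a step that is already met when the one before it is completed fails the run):
1. all two-hole plates lie flat on the pins (horizontal distance between each of plate_1, plate_2, plate_3, plate_4 and land below 0.006 m and angle between the x axis of each of plate_1, plate_2, plate_3, plate_4 and the x axis of pack_stand, either way round below 0.12 rad and angle between the z axis of each of plate_1, plate_2, plate_3, plate_4 and the z axis of pack_stand, either way round below 0.08 rad and z of plate_1 in the frame of land between -0.004 and 0.036 m and z of plate_2 in the frame of land between -0.004 and 0.036 m and z of plate_3 in the frame of land between -0.004 and 0.036 m and z of plate_4 in the frame of land between -0.004 and 0.036 m), for 0.2 s.
2. then the door is shut on its catch (value of joint stand_door below 0.025 rad), for 0.2 s.
At the end, for the whole second after the job is handed in: two-hole plates threaded on both pins, flat (centre within 6 mm, 0.12 rad in line, 0.08 rad flat, at most 36 mm above the land); blanks lying in the oblong bin, shorts in the square bin (within the walls, origin under 28 mm up, tilt under 0.4 rad); all at rest; door under 0.025 rad (all of step 1 and x of blank_1 in the frame of long_bin between -0.045 and 0.045 m and y of blank_1 in the frame of long_bin between -0.07 and 0.07 m and z of each of blank_1, blank_2 in the frame of long_bin below 0.028 m and angle between the z axis of each of blank_1, blank_2 and the z axis of long_bin, either way round below 0.4 rad and x of blank_2 in the frame of long_bin between -0.045 and 0.045 m and y of blank_2 in the frame of long_bin between -0.07 and 0.07 m and x of short_1 in the frame of square_bin between -0.045 and 0.045 m and y of short_1 in the frame of square_bin between -0.045 and 0.045 m and z of short_1 in the frame of square_bin below 0.028 m and angle between the z axis of short_1 and the z axis of square_bin, either way round below 0.4 rad and linear speed of each of plate_1, plate_2, plate_3, plate_4, blank_1, blank_2, short_1 below 0.02 m/s and value of joint stand_door below 0.025 rad); the robot touches nothing.
It fails at once if marker moved more than 30 mm (distance of loose_marker from where it was at the start of the episode above 0.03 m).
It fails at once if bottle moved more than 30 mm (distance of loose_dropper from where it was at the start of the episode above 0.03 m).
It fails at once if glue tin moved more than 30 mm (distance of glue_tin from where it was at the start of the episode above 0.03 m).
Of plate_1, plate_2, plate_3, plate_4 only 3 to 4 are there at a start; the rules pass over those that are not, and their reading is None.
Of blank_1, blank_2, short_1 only 2 to 3 are there at a start; the rules pass over those that are not, and their reading is None.
At some moment in a run one of plate_1, plate_2, plate_3, plate_4, blank_1, blank_2, short_1 may be knocked a few centimetres aside while the robot is not near it.
Once in a run the grip may slacken for a moment while it holds something.
It also fails if it takes over 200 s, if anything falls off the work surface, if the arm or the gripper's body presses on something with over 40 N, if the wrist force passes 120 N, or if a joint passes its speed limit or range.

### The arm

A 6-joint arm with a two-finger parallel gripper is mounted at the origin on a cart in front of the work surface, level with it; the furniture and walls round the work are solid. World frame = base frame: x ahead of the robot, y to its left, z up, the work surface at z = 0. Lengths are in m, angles in rad, forces in N, time in s.
With the tool pointing down it reaches from about 0.275 to 0.85 m from the base axis. Payload 19 kg.
Tool frame: the origin (TCP) lies at the very end of the fingers, on their centre line; the grasp point (between the pads) lies 19 mm behind it; z points along the fingers, y is the direction in which the jaws open and shut (so a half turn about z gives the same grasp; the last joint's range is limited). The gripper opens to 85 mm and grips with 20 to 120 N. Pads are 22 mm wide; open, the fingers measure 114 mm over their backs; the gripper's body (76 mm by 85 mm) begins 54 mm behind the grasp point. The pads swing forward as they close: fully open they stand 13 mm farther back than shut.
Start: joints at [-1.398, 0.15, 1.437, -0, 1.554, -0.134], TCP at [0.174, -0.548, 0.231] pointing down, gripper open.
Joint ranges: [-2.8, 2.8], [-0.68, 2.1], [0.12, 2.68], [-1.39, 4.53], [0.16, 2.79], [-2.81, 2.81]. Speed limits (rad/s): [1.89, 1.89, 2.22, 3.01, 3.01, 3.01].

### API

Orientations are given as a unit quaternion [x, y, z, w].
In Python, from cell import * gives the robot as it stands.
- The arm moves only by the tool drive_tool, never from a script. Its argument "increments" is a list of rows, each a list of 5 numbers: the shift along the tool's x, y, z in mm, then the turn about the tool's z in rad, then the closure, from 0 (fully open) to 1 (shut). A call has 1 to 20 rows; each row is the pose to reach, as a shift and turn from the pose commanded when the call began, along the tool's axes at that moment; what a row does not reach only later rows make up. A row lasts 1/8 s, in which the tool goes at most 62.5 mm and 10.7 degrees, less where a joint would pass 70% of its speed; a pose out of reach is approached as far as the arm can. A call with a gripper value outside its range is refused whole. The fingers move at their own pace and stop on an object; "force" is the grip in N (left out, the last holds). Time passes only in rows, so rows that repeat a pose let the fingers close. It gives the time, the measured TCP pose, the force and the opening at its end, in the units of the state.
- read_state(): the state, without advancing time (a new reading comes with each control period).
- capture(name): name is "side" or "top" or "wrist"; returns (picture, depth): 420x560x3 uint8, red, green, blue; 420x560 float32, m along the optical axis (not along the pixel's ray), 0 where there is no reading.
- camera_info(name): a dict with "fovy" (degrees; the focal length in pixels is half the picture's height over the tangent of half this angle, whatever the lens; pixels are square), "cx", "cy" (the principal point, pixels), "T" (4x4, takes a point from camera to world coordinates); the wrist camera has in their place "tool_from_camera" (4x4, takes a point from camera to tool coordinates, whose origin is the TCP and whose axes are the flange's). Camera axes: x right, y up, looking along -z (the intrinsics and any distortion apply to the point x, -y, -z); pixel columns grow to the right and rows downward; lengths in m; the calibration is good to about 2 mm. A picture is of the moment at which its call begins: read the wrist's pose just before it. camera_info takes no time and is no camera call.
- sign_off(): hands the job in, once; it reports no verdict.
The state is a dict: "time_s": time; "qpos": joint angles; "qd": joint speeds; "joint_efforts": joint torques, N m; "tcp_pos": TCP position; "eef_rot": TCP orientation; "force": force on the tool from outside, world axes, zero at the start; "torque": the same for the moment, N m; "finger_gap": finger opening in m.
Only numpy, scipy, OpenCV 4.12 (cv2) and the standard library are available. Lean on these libraries where they do the work, as an engineer would, in place of code of your own. Each camera call takes 0.05 s, during which the arm holds its last target.

## Working session

There is one attempt and no reset: what is moved stays moved. The work goes in short steps, Python scripts to look and compute and a tool call to move; the robot and the scene stay as the last step left them, time stands still between calls to the robot, and variables do not carry over. Pictures are saved under pics/ and viewed, and the job is handed in when it is done.

Besides the shell and the picture viewer there is one more tool, called after ">>>" as a command line: name --pt "numbers of a row" for each row, then --argument value for the rest. drive_tool: Moves the arm, as the interface text tells. Its arguments: {"type":"object","properties":{"increments":{"type":"array","items":{"type":"array","items":{"type":"number"}}},"force":{"type":"number"}},"required":["increments"]}

```bash
ls; mkdir -p pics
python3 - <<'E'
from cell import *
import cv2,numpy as np
s=read_state();print({k:np.round(v,3).tolist() for k,v in s.items()})
for n in("side","top","wrist"):
    i=camera_info(n);print(n,{k:np.round(v,4).tolist() if not isinstance(v,str) else v for k,v in i.items()})
    p,d=capture(n);cv2.imwrite(f"pics/{n}0.png",p[:,:,::-1]);np.save(f"pics/{n}0.npy",d)
E
```

```text
pics
{'time_s': 0.0, 'qpos': [-1.398, 0.151, 1.438, 0.0, 1.554, -0.134], 'qd': [-0.0, 0.001, 0.001, -0.001, 0.0, -0.0], 'joint_efforts': [0.0, -71.305, -57.087, 0.0, 0.009, -0.0], 'tcp_pos': [0.174, -0.548, 0.231], 'eef_rot': [0.988, 0.153, -0.0, -0.001], 'force': [0.623, 0.628, -0.203], 'torque': [0.072, 0.011, -0.024], 'finger_gap': 0.085}
side {'fovy': 55.3205, 'cx': 281.2577, 'cy': 206.5951, 'T': [[0.9939, 0.047, -0.0995, 0.4207], [-0.1099, 0.3832, -0.9171, -0.8581], [-0.005, 0.9225, 0.3861, 0.4255], [0.0, 0.0, 0.0, 1.0]]}
top {'fovy': 57.519, 'cx': 277.8558, 'cy': 218.2962, 'T': [[-0.008, 0.9852, -0.1715, 0.3537], [-0.9999, -0.0064, 0.0099, -0.0325], [0.0086, 0.1715, 0.9851, 0.9284], [0.0, 0.0, 0.0, 1.0]]}
wrist {'fovy': 63.0851, 'cx': 284.6574, 'cy': 207.9654, 'tool_from_camera': [[0.0002, 0.9655, 0.2604, 0.0659], [1.0, 0.0, -0.0007, 0.0004], [-0.0006, 0.2604, -0.9655, -0.142], [0.0, 0.0, 0.0, 1.0]]}
```

View pics/top0.png

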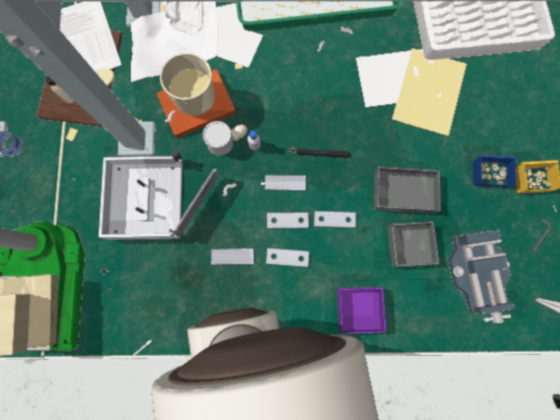

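View pics/side0.png

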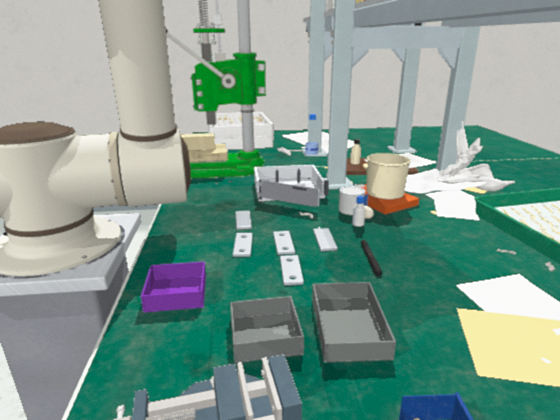

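View pics/wrist0.png

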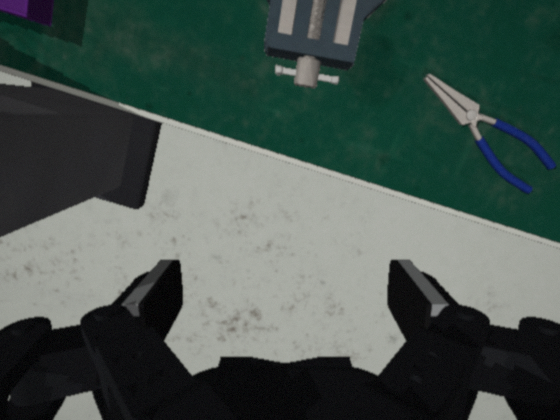

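Run:
```python
import cv2
p=cv2.imread("pics/top0.png")
cv2.imwrite("pics/top0_a.png",cv2.resize(p[140:300,90:370],None,fx=2.8,fy=2.8,interpolation=cv2.INTER_CUBIC))
cv2.imwrite("pics/top0_b.png",cv2.resize(p[170:280,200:370],None,fx=4.7,fy=4.7,interpolation=cv2.INTER_CUBIC))
```

```text
(no output)
```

View pics/top0_a.png

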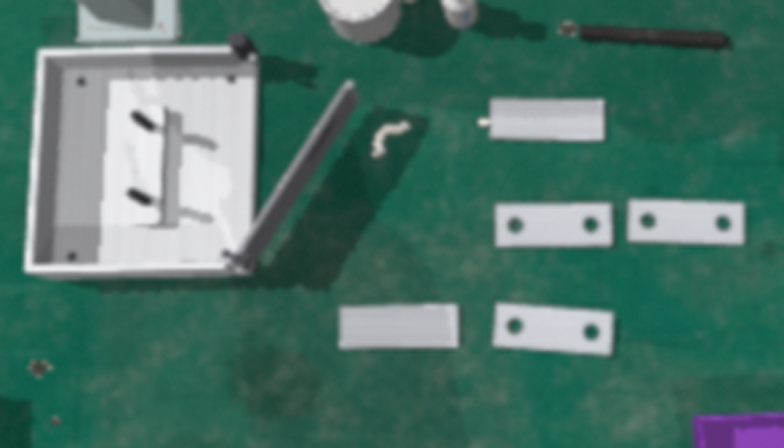

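View pics/top0_b.png

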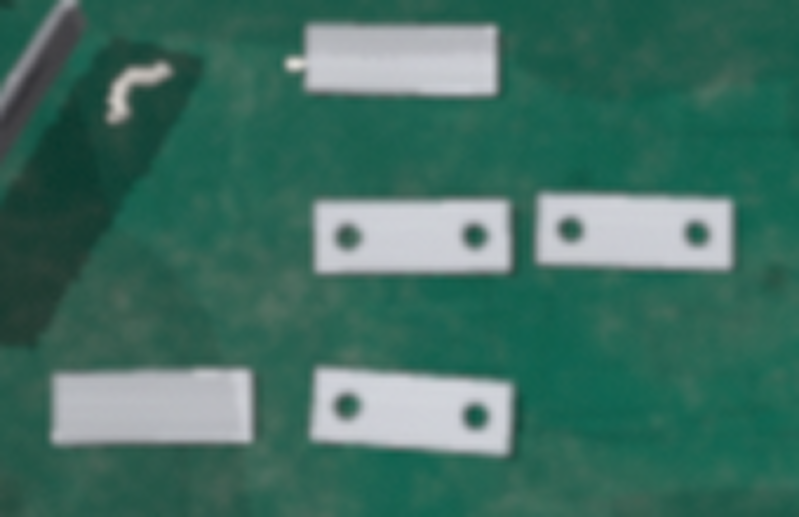

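```bash
cat > h.py <<'E'
from cell import *
import cv2,numpy as np
from scipy.spatial.transform import Rotation as R
def pose():
    s=read_state();T=np.eye(4);T[:3,:3]=R.from_quat(s["eef_rot"]).as_matrix();T[:3,3]=s["tcp_pos"];return T
def camT(n):
    i=camera_info(n)
    return (i,np.array(i["T"])) if n!="wrist" else (i,pose()@np.array(i["tool_from_camera"]))
def shot(n,name=None):
    i,T=camT(n);p,d=capture(n)
    if name: cv2.imwrite(f"pics/{name}.png",p[:,:,::-1])
    return p,d,i,T
def ray(uv,i,T,z,h=420):
    f=h/2/np.tan(np.radians(i["fovy"])/2)
    uv=np.atleast_2d(uv).astype(float)
    c=np.c_[(uv[:,0]-i["cx"])/f,-(uv[:,1]-i["cy"])/f,-np.ones(len(uv))]
    w=c@T[:3,:3].T;o=T[:3,3]
    return o+w*((z-o[2])/w[:,2:3])
def cloud(d,i,T):
    h,w=d.shape;f=h/2/np.tan(np.radians(i["fovy"])/2)
    v,u=np.mgrid[:h,:w]
    c=np.stack([(u-i["cx"])/f*d,-(v-i["cy"])/f*d,-d],-1)
    return c@T[:3,:3].T+T[:3,3]
def proj(P,i,T,h=420):
    f=h/2/np.tan(np.radians(i["fovy"])/2)
    c=(np.atleast_2d(P)-T[:3,3])@T[:3,:3]
    return np.c_[i["cx"]+f*c[:,0]/-c[:,2],i["cy"]-f*c[:,1]/-c[:,2]]
def tool_delta(P,yaw=None):
    """shift from present TCP pose to world P, mm in tool axes (+turn about tool z)"""
    T=pose();d=T[:3,:3].T@(np.array(P)-T[:3,3])*1000
    y0=np.arctan2(T[1,0],T[0,0]);t=None
    if yaw is not None: t=-((yaw-y0+np.pi)%(2*np.pi)-np.pi)
    return np.round(d,1),None if t is None else round(t,4)
E
python3 - <<'E'
from h import *
i,T=camT("top");p=cv2.imread("pics/top0.png");d=np.load("pics/top0.npy");C=cloud(d,i,T)
hsv=cv2.cvtColor(p,cv2.COLOR_BGR2HSV)
m=((hsv[:,:,1]<40)&(hsv[:,:,2]>140)).astype(np.uint8)
m[:170]=0;m[280:]=0;m[:,:205]=0;m[:,370:]=0
m=cv2.morphologyEx(m,cv2.MORPH_OPEN,np.ones((3,3)))
cs,_=cv2.findContours(m,cv2.RETR_EXTERNAL,cv2.CHAIN_APPROX_NONE)
for c in cs:
    if cv2.contourArea(c)<150: continue
    w=ray(c[:,0,:],i,T,0.008)
    r=cv2.minAreaRect((w[:,:2]*1000).astype(np.float32))
    mk=np.zeros(m.shape,np.uint8);cv2.drawContours(mk,[c],-1,1,-1)
    mk=cv2.erode(mk,np.ones((3,3)));z=C[mk>0][:,2]
    print(cv2.minAreaRect(c)[0],np.round(r[0],1),np.round(r[1],1),round(r[2],1),"z",np.round(np.percentile(z,[5,50,95]),4))
# stand
for uv in [(141,182),(139,210),(104,158),(181,157),(100,238),(182,237),(406,190),(413,244),(217,172),(218,137),(253,140),(320,153),(362,310)]:
    print(uv,np.round(C[uv[1],uv[0]],3))
E
```

```text
(287.21722412109375, 256.89312744140625) [419.7 -63.4] [101.3  37.6] 84.8 z [0.0029 0.0086 0.0112]
(232.0, 255.5) [424.1  69. ] [101.1  35.9] 89.6 z [0.0062 0.0088 0.0114]
(287.5, 219.5) [510.8 -65.2] [100.1  37.2] 89.6 z [0.0036 0.0084 0.0113]
(334.5, 218.5) [ 512.5 -180.3] [101.1  37.2] 89.6 z [0.0032 0.0084 0.0114]
(283.0, 182.0) [605.  -55.3] [109.3  35.9] 88.8 z [0.006  0.0085 0.0112]
(141, 182) [0.596 0.282 0.048]
(139, 210) [0.528 0.282 0.051]
(104, 158) [0.655 0.372 0.051]
(181, 157) [0.669 0.198 0.016]
(100, 238) [0.469 0.39  0.002]
(182, 237) [0.47  0.191 0.006]
(406, 190) [ 0.584 -0.362  0.002]
(413, 244) [ 0.449 -0.37   0.004]
(217, 172) [0.634 0.11  0.002]
(218, 137) [0.704 0.101 0.058]
(253, 140) [0.698 0.017 0.052]
(320, 153) [ 0.678 -0.149  0.014]
(362, 310) [ 0.294 -0.239  0.003]
```

Run:
```python
from h import *
print(tool_delta([0.465,-0.065,0.231],np.pi/2), tool_delta([0.32,-0.3,0.231]))
```

```text
(array([ 4.236e+02, -3.724e+02,  2.000e-01]), np.float64(-1.264)) (array([ 214.5, -192.2,    0. ]), None)
```

>>> drive_tool --pt "424 -372 0 -1.264 0" --pt "424 -372 0 -1.264 0" --pt "424 -372 0 -1.264 0" --pt "424 -372 0 -1.264 0" --pt "424 -372 0 -1.264 0" --pt "424 -372 0 -1.264 0" --pt "424 -372 0 -1.264 0" --pt "424 -372 0 -1.264 0" --pt "424 -372 0 -1.264 0" --pt "424 -372 0 -1.264 0" --pt "424 -372 0 -1.264 0" --pt "424 -372 0 -1.264 0" --pt "424 -372 0 -1.264 0" --pt "424 -372 0 -1.264 0"

```text
time_s: 1.9
tcp_pos: [0.4653, -0.0661, 0.2314]
eef_rot: [0.708, 0.707, 0.0, 0.0]
force: [0.6, -0.4, 0.2]
finger_gap: 0.0853
```

```bash
cat > seg.py <<'E'
from h import *
def plates(p,i,T,z=0.008,roi=None,vmin=125):
    hsv=cv2.cvtColor(np.ascontiguousarray(p),cv2.COLOR_RGB2HSV)
    m=((hsv[:,:,1]<45)&(hsv[:,:,2]>vmin)).astype(np.uint8)
    m=cv2.morphologyEx(m,cv2.MORPH_OPEN,np.ones((5,5)))
    cs,hi=cv2.findContours(m,cv2.RETR_CCOMP,cv2.CHAIN_APPROX_NONE)
    out=[]
    for k,c in enumerate(cs):
        if hi[0][k][3]>=0: continue
        w=ray(c[:,0,:],i,T,z);r=cv2.minAreaRect((w[:,:2]*1000).astype(np.float32))
        if not(50<max(r[1])<115 and 30<min(r[1])<42):continue
        b=cv2.boxPoints(r);e=b[1]-b[0];e2=b[2]-b[1]
        e=e if np.linalg.norm(e)>np.linalg.norm(e2) else e2
        ang=np.arctan2(e[1],e[0])%np.pi
        holes=[]
        for j,cc in enumerate(cs):
            if hi[0][j][3]==k and cv2.contourArea(cc)>25:
                M=cv2.moments(cc);uv=(M["m10"]/M["m00"],M["m01"]/M["m00"]);holes.append(np.round(ray(uv,i,T,z)[0][:2]*1000,1).tolist())
        out.append((np.round(cv2.minAreaRect(c)[0]).tolist(),np.round(r[0],1).tolist(),np.round(r[1],1).tolist(),round(float(ang),3),holes))
    return out
E
python3 - <<'E'
from seg import *
p,d,i,T=shot("wrist","w1")
for o in plates(p,i,T):print(o)
p,d,i,T=shot("top","t1")
for o in plates(p,i,T):print(o)
print(read_state()["time_s"],pose().round(3).tolist())
E
```

```text
([325.0, 273.0], [512.0, -180.2], [102.5, 37.3], 1.531, [[510.5, -212.1], [513.1, -146.8]])
([326.0, 176.0], [510.2, -65.5], [37.3, 100.5], 1.571, [[510.2, -97.1], [509.9, -31.5]])
([243.0, 175.0], [420.2, -63.9], [101.2, 37.1], 1.487, [[417.4, -95.9], [423.0, -30.6]])
([415.0, 168.0], [605.0, -56.4], [108.1, 36.9], 1.544, [])
([530.0, 95.0], [715.0, 19.0], [30.9, 51.7], 3.14, [])
([241.0, 48.0], [423.4, 61.9], [36.9, 87.0], 1.576, [])
2.0 [[0.001, 1.0, 0.0, 0.465], [1.0, -0.001, 0.0, -0.066], [0.0, 0.0, -1.0, 0.231], [0.0, 0.0, 0.0, 1.0]]
```

View pics/w1.png

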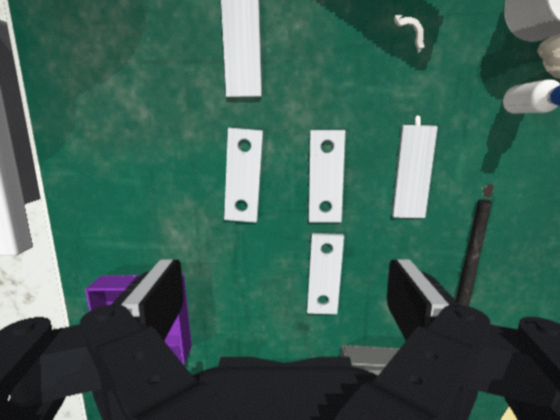

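View pics/t1.png

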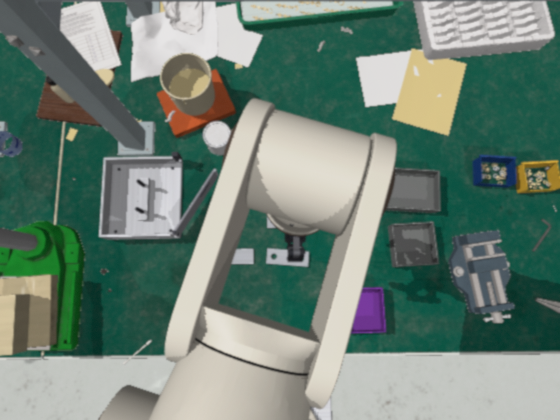

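>>> drive_tool --pt "1 45 60 0 0.45" --pt "1 45 120 0 0.45" --pt "1 45 170 0 0.45" --pt "1 45 200 0 0.45" --pt "1 45 215 0 0.45" --pt "1 45 225 0 0.45" --pt "1 45 226 0 0.45" --pt "1 45 226 0 0.45" --force 40

```text
time_s: 3.0
tcp_pos: [0.5111, -0.0646, 0.0063]
eef_rot: [0.707, 0.707, 0.0, 0.001]
force: [0.4, 0.5, 0.3]
finger_gap: 0.0472
```

Run:
```python
from seg import *
p,d,i,T=shot("wrist","w2")
```

```text
(no output)
```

View pics/w2.png

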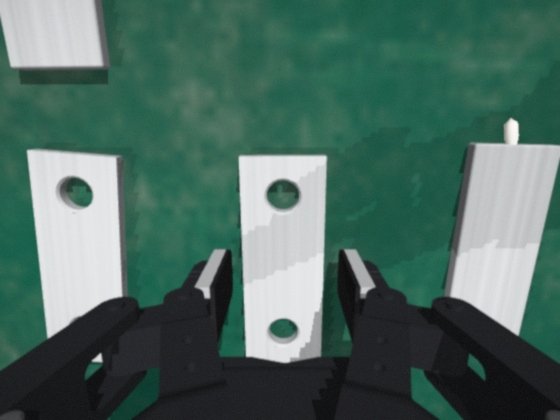

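>>> drive_tool --pt "0 0 2 0 0.45" --pt "0 0 4 0 0.45" --pt "0 0 5 0 0.45" --pt "0 0 6 0 0.45" --pt "0 0 6 0 0.45"

```text
time_s: 3.68
tcp_pos: [0.5104, -0.0644, -0.0008]
eef_rot: [0.707, 0.707, -0.0, -0.0]
force: [-0.0, -0.4, 0.3]
finger_gap: 0.0468
```

>>> drive_tool --pt "0 0 0 0 0.55" --pt "0 0 0 0 0.8" --pt "0 0 0 0 1" --pt "0 0 0 0 1" --pt "0 0 0 0 1" --pt "0 0 0 0 1" --force 60

```text
time_s: 4.42
tcp_pos: [0.5106, -0.0644, -0.0003]
eef_rot: [0.707, 0.707, 0.0, 0.0]
force: [-2.4, 0.3, 7.6]
finger_gap: 0.0336
```

>>> drive_tool --pt "0 0 -5 0 1" --pt "0 0 -20 0 1" --pt "0 0 -60 0 1" --pt "0 0 -110 0 1" --pt "0 0 -110 0 1"

```text
time_s: 5.05
tcp_pos: [0.5123, -0.0649, 0.1139]
eef_rot: [0.707, 0.707, 0.002, 0.003]
force: [0.8, -0.6, -2.2]
finger_gap: 0.0343
```

Run:
```python
from seg import *
p,d,i,T=shot("wrist","w3")
```

```text
(no output)
```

View pics/w3.png

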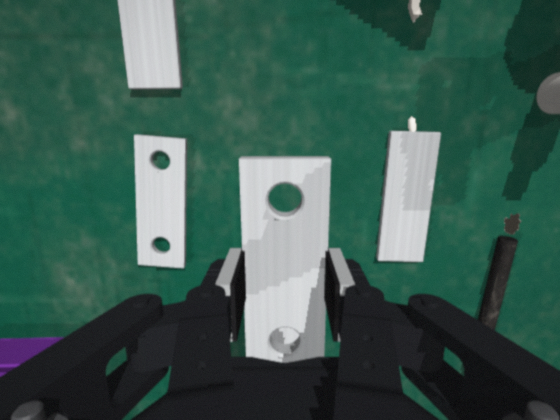

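```bash
cat > held.py <<'E'
from h import *
def held(p,d,i,show=True):
    """plate in hand: top-face holes in tool frame (mm)"""
    Tt=np.array(i["tool_from_camera"]);C=cloud(d,i,Tt)*1000
    hsv=cv2.cvtColor(np.ascontiguousarray(p),cv2.COLOR_RGB2HSV)
    m=((hsv[:,:,1]<45)&(hsv[:,:,2]>125)&(d>0)&(C[:,:,2]<12)&(abs(C[:,:,1])<22)&(abs(C[:,:,0])<70)).astype(np.uint8)
    n,l,st,_=cv2.connectedComponentsWithStats(m);k=1+np.argmax(st[1:,4]);m=(l==k).astype(np.uint8)
    P=C[cv2.erode(m,np.ones((7,7)))>0]
    A=np.c_[P[:,:2],np.ones(len(P))];q=np.linalg.lstsq(A,P[:,2],rcond=None)[0]
    print("plane z=%.4fx+%.4fy+%.2f"%tuple(q),"res",np.std(A@q-P[:,2]).round(2))
    w=ray(np.argwhere(m)[:,::-1],i,Tt,0)  # dummy
    def rp(uv):
        z=q[2]
        for _ in range(5):
            a=ray(uv,i,Tt,z/1000)[0]*1000; z=q[0]*a[0]+q[1]*a[1]+q[2]
        return a
    H=[]
    cs,hi=cv2.findContours(m,cv2.RETR_CCOMP,cv2.CHAIN_APPROX_NONE)
    for j,c in enumerate(cs):
        if hi[0][j][3]>=0 and cv2.contourArea(c)>60:
            e=np.array([rp(x) for x in c[:,0,:]]);(cx,cy),r=cv2.minEnclosingCircle(e[:,:2].astype(np.float32))
            H.append((cx,cy,r));print("hole uv",c[:,0].mean(0).round(),"tool",round(cx,1),round(cy,1),"r",round(r,1))
    xs=np.argwhere(m);r0=xs[xs[:,0]<xs[:,0].min()+3].mean(0)[::-1];print("end uv",r0.round(),"tool",rp(r0).round(1))
    return H
E
python3 - <<'E'
from held import *
p,d,i,T=shot("wrist","w3b")
held(p,d,i)
P=pose();print(P.round(4).tolist())
# stand: pins from top
p,d,i,T=shot("top","t3");cv2.imwrite("pics/t3c.png",cv2.resize(p[140:250,90:230,::-1],None,fx=5,fy=5,interpolation=cv2.INTER_CUBIC))
E
```

```text
plane z=-0.0020x+0.0003y+-7.57 res 0.66
hole uv [296. 344.] tool -35.2 5.7 r 4.4
hole uv [285. 335.] tool -30.2 0.2 r 6.6
hole uv [285. 197.] tool 33.3 0.4 r 7.4
end uv [284. 157.] tool [49.8 -0.  -7.7]
[[0.0, 1.0, 0.0011, 0.5105], [1.0, -0.0, -0.0002, -0.0645], [-0.0002, 0.0011, -1.0, 0.11], [0.0, 0.0, 0.0, 1.0]]
```

View pics/t3c.png

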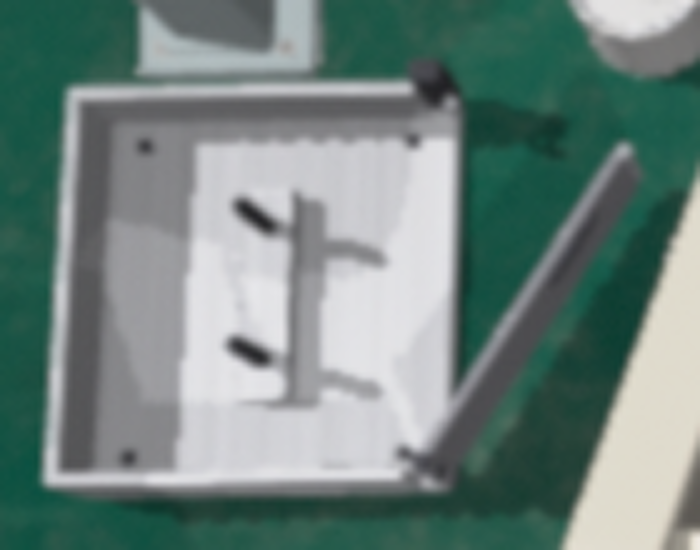

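Run:
```python
from h import *
i,T=camT("top")
print(ray([(138,180.6),(137.2,208.4)],i,T,0.0665).round(4))
# land corners (top face right edge shading) crop
print(ray([(90+292/5,140+190/5),(90+290/5,140+402/5)],i,T,0.023).round(4))
# wall outer top corners z .05: crop
print(ray([(90+68/5,140+88/5),(90+463/5,140+95/5),(90+44/5,140+487/5),(90+450/5,140+487/5)],i,T,0.05).round(4))
print(tool_delta([0.60,0.22,0.19],np.pi))
```

```text
[[0.5945 0.2824 0.0665]
 [0.5288 0.2807 0.0665]]
[[0.6131 0.2734 0.023 ]
 [0.5082 0.2691 0.023 ]]
[[0.6563 0.3734 0.05  ]
 [0.6518 0.1852 0.05  ]
 [0.4646 0.371  0.05  ]
 [0.4633 0.1846 0.05  ]]
(array([284.3,  89.8, -80.9]), np.float64(-1.5707))
```

>>> drive_tool --pt "0 0 -45 0 1" --pt "60 20 -60 -0.18 1" --pt "110 35 -60 -0.36 1" --pt "165 55 -60 -0.54 1" --pt "220 72 -60 -0.72 1" --pt "280 90 -60 -0.9 1" --pt "280 90 -60 -1.08 1" --pt "280 90 -60 -1.26 1" --pt "280 90 -60 -1.44 1" --pt "280 90 -60 -1.57 1" --pt "280 90 -60 -1.57 1" --pt "280 90 -60 -1.57 1"

```text
time_s: 6.7
tcp_pos: [0.6003, 0.2155, 0.1686]
eef_rot: [0.002, 1.0, -0.0, -0.001]
force: [0.5, -0.6, -1.4]
finger_gap: 0.034
```

Run:
```python
from held import *
p,d,i,T=shot("wrist","w4")
held(p,d,i);print(pose().round(4).tolist())
```

```text
plane z=-0.0032x+0.0019y+-7.63 res 0.56
hole uv [286. 340.] tool -33.1 0.2 r 8.0
end uv [255. 282.] tool [ -4.1 -13.1  -7.6]
[[-1.0, 0.0034, -0.0009, 0.6003], [0.0034, 1.0, -0.0001, 0.2155], [0.0009, -0.0001, -1.0, 0.1688], [0.0, 0.0, 0.0, 1.0]]
```

View pics/w4.png

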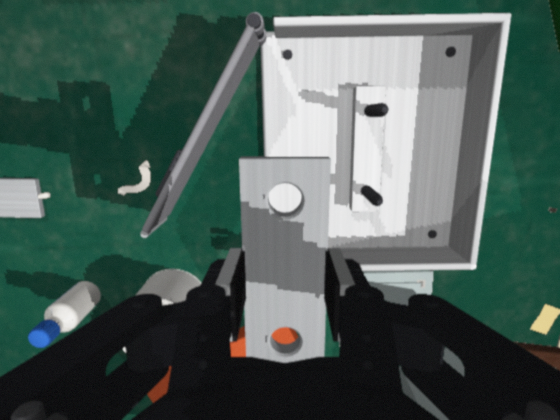

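Run:
```python
import cv2
p=cv2.imread("pics/w4.png");cv2.imwrite("pics/w4c.png",cv2.resize(p[80:220,320:460],None,fx=4,fy=4,interpolation=cv2.INTER_CUBIC))
```

```text
(no output)
```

View pics/w4c.png

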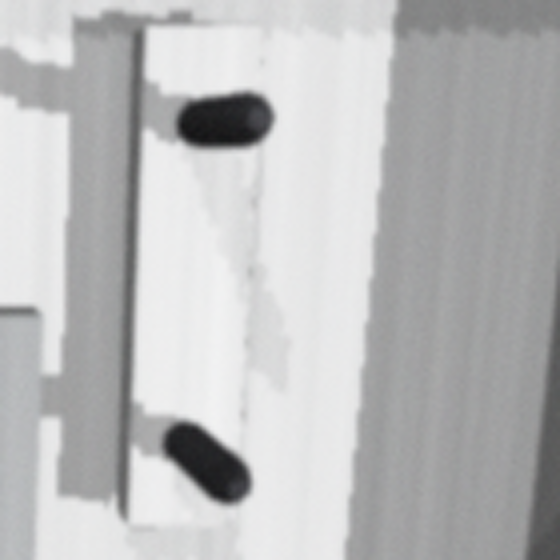

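Run:
```python
from h import *
i,T=camT("wrist")
a=ray([(384.5,108.75),(379.2,201)],i,T,0.0665);b=ray([(369,110.2),(365.5,189.2)],i,T,0.023)
print(a.round(4),b.round(4))
for q in(a,b):
  d=q[1]-q[0];print(q.mean(0).round(4),np.linalg.norm(d).round(4),np.arctan2(d[1],d[0]).round(4))
```

```text
[[0.5303 0.2838 0.0665]
 [0.5955 0.2846 0.0665]] [[0.5306 0.2835 0.023 ]
 [0.5958 0.2844 0.023 ]]
[0.5629 0.2842 0.0665] 0.0652 0.0126
[0.5632 0.284  0.023 ] 0.0652 0.0146
```

>>> drive_tool --pt "37.5 68 0 -0.017 1" --pt "37.5 68 40 -0.017 1" --pt "37.5 68 75 -0.017 1" --pt "37.5 68 88 -0.017 1" --pt "37.5 68 88 -0.017 1" --pt "37.5 68 88 -0.017 1"

```text
time_s: 7.5
tcp_pos: [0.5639, 0.2836, 0.0829]
eef_rot: [-0.008, 1.0, 0.0, 0.001]
force: [0.0, -0.1, -0.9]
finger_gap: 0.0343
```

Run:
```python
from held import *
p,d,i,T=shot("wrist","w5")
held(p,d,i);print(pose().round(4).tolist())
print(proj([(.5304,.2837,.0665),(.5956,.2845,.0665),(.563,.284,.023)],i,T))
```

```text
plane z=-0.0014x+-0.0010y+-7.52 res 0.6
end uv [297. 157.] tool [49.7  4.4 -7.6]
[[-0.9999, -0.0156, 0.002, 0.5638], [-0.0156, 0.9999, 0.0008, 0.2836], [-0.002, 0.0008, -1.0, 0.0829], [0.0, 0.0, 0.0, 1.0]]
[[286.80887778 186.10416922]
 [286.19121014 308.95698604]
 [285.95604159 223.74191781]]
```

View pics/w5.png

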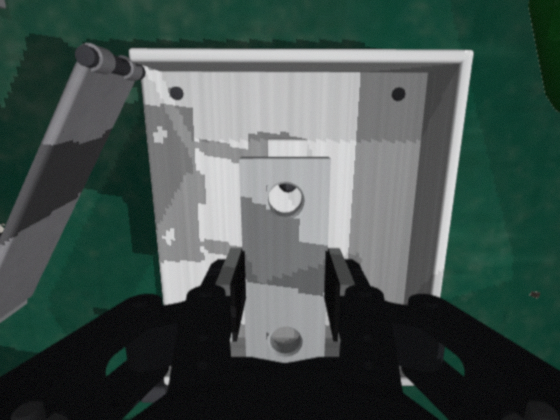

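>>> drive_tool --pt "0.7 0.3 10 0.002 1" --pt "0.7 0.3 20 0.002 1" --pt "0.7 0.3 30 0.002 1" --pt "0.7 0.3 40 0.002 1" --pt "0.7 0.3 40 0.002 1"

```text
time_s: 8.18
tcp_pos: [0.5618, 0.2837, 0.0402]
eef_rot: [-0.007, 1.0, -0.0, -0.001]
force: [0.1, 0.4, -1.6]
finger_gap: 0.034
```

>>> drive_tool --pt "0 0 8 0 1" --pt "0 0 13 0 1" --pt "0 0 15 0 1" --pt "0 0 16 0 1" --pt "0 0 16 0 1"

```text
time_s: 8.8
tcp_pos: [0.5624, 0.2839, 0.0254]
eef_rot: [-0.007, 1.0, 0.0, 0.0]
force: [-1.2, 0.5, -1.1]
finger_gap: 0.0337
```

Release, opening only partway, then rise and look at it from a raised pose.

>>> drive_tool --pt "0 0 0.5 0 0.8" --pt "0 0 0.5 0 0.4" --pt "0 0 0.5 0 0.35" --pt "0 0 0.5 0 0.35" --pt "0 0 -30 0 0.3" --pt "0 0 -80 0 0.3" --pt "0 0 -130 0 0.3" --pt "0 0 -130 0 0.3"

```text
time_s: 9.8
tcp_pos: [0.5638, 0.2844, 0.1598]
eef_rot: [-0.007, 1.0, 0.001, 0.003]
force: [0.4, 0.6, -1.2]
finger_gap: 0.0599
```

Run:
```python
from held import *
p,d,i,T=shot("wrist","w6");print(pose().round(4).tolist())
C=cloud(d,i,T)
cv2.imwrite("pics/w6c.png",cv2.resize(p[120:340,180:390,::-1],None,fx=2.7,fy=2.7))
```

```text
[[-0.9999, -0.0141, 0.003, 0.563], [-0.0141, 0.9999, 0.0012, 0.2841], [-0.003, 0.0012, -1.0, 0.1571], [0.0, 0.0, 0.0, 1.0]]
```

View pics/w6.png

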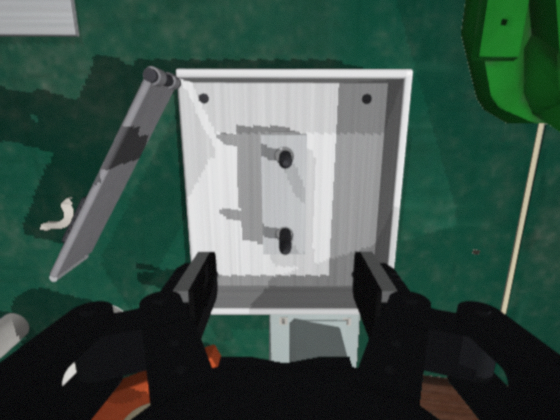

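Run:
```python
from h import *
print(tool_delta([.4202,-.0633,.157],1.485))
```

```text
(array([ 147.7, -345.4,   -0.7]), np.float64(1.6707))
```

>>> drive_tool --pt "25 -58 0 0.18 0.3" --pt "50 -115 0 0.36 0.3" --pt "74 -173 0 0.54 0.35" --pt "98 -230 0 0.72 0.45" --pt "123 -288 0 0.9 0.45" --pt "147.5 -345.5 0 1.08 0.45" --pt "147.5 -345.5 20 1.26 0.45" --pt "147.5 -345.5 40 1.44 0.45" --pt "147.5 -345.5 60 1.62 0.45" --pt "147.5 -345.5 80 1.671 0.45" --pt "147.5 -345.5 80 1.671 0.45" --pt "147.5 -345.5 80 1.671 0.45"

```text
time_s: 11.35
tcp_pos: [0.4198, -0.0637, 0.0756]
eef_rot: [0.736, 0.677, -0.0, -0.0]
force: [0.6, 0.9, 0.4]
finger_gap: 0.0468
```

Run:
```python
from seg import *
p,d,i,T=shot("wrist","w7")
for o in plates(p,i,T):print(o)
print(pose().round(4).tolist())
```

```text
([284.0, 217.0], [419.8, -63.8], [100.4, 36.6], 1.484, [[417.2, -95.0], [422.7, -30.3]])
[[0.0846, 0.9964, 0.0005, 0.42], [0.9964, -0.0846, -0.0001, -0.0637], [-0.0, 0.0005, -1.0, 0.0758], [0.0, 0.0, 0.0, 1.0]]
```

View pics/w7.png

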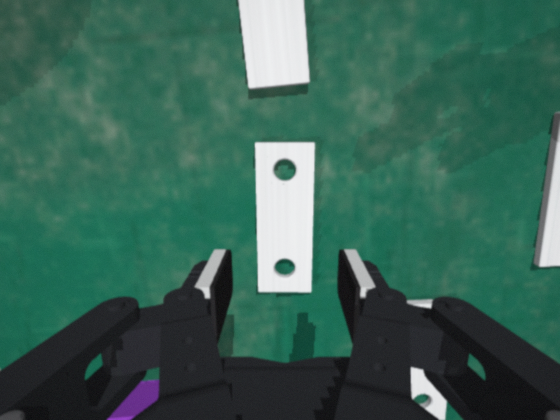

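>>> drive_tool --pt "0.8 0 40 0 0.45" --pt "0.8 0 65 0 0.45" --pt "0.8 0 74 0 0.45" --pt "0.8 0 76 0 0.45" --pt "0.8 0 76 0 0.7" --pt "0.8 0 76 0 1" --pt "0.8 0 76 0 1" --pt "0.8 0 76 0 1" --pt "0.8 0 76 0 1" --pt "0.8 0 70 0 1" --pt "0.8 0 40 0 1" --pt "0.8 0 -10 0 1" --pt "0.8 0 -50 0 1" --pt "0.8 0 -70 0 1" --pt "0.8 0 -70 0 1" --force 60

```text
time_s: 13.28
tcp_pos: [0.4204, -0.0631, 0.1469]
eef_rot: [0.737, 0.676, 0.001, 0.001]
force: [-0.1, 0.1, -1.1]
finger_gap: 0.0338
```

Run:
```python
from held import *
p,d,i,T=shot("wrist","w8")
held(p,d,i);print(pose().round(4).tolist(),tool_delta([.5625,.284,.16],np.pi+.0135))
```

```text
plane z=-0.0032x+0.0100y+-6.93 res 1.77
hole uv [285. 335.] tool -31.7 0.3 r 6.9
hole uv [285. 197.] tool 33.1 0.4 r 7.2
end uv [286. 157.] tool [49.6  0.9 -7.1]
[[0.0859, 0.9963, 0.001, 0.4199], [0.9963, -0.0859, -0.0003, -0.0629], [-0.0002, 0.001, -1.0, 0.1455], [0.0, 0.0, 0.0, 1.0]] (array([357.9, 112.3, -14.4]), np.float64(-1.6703))
```

View pics/w8.png

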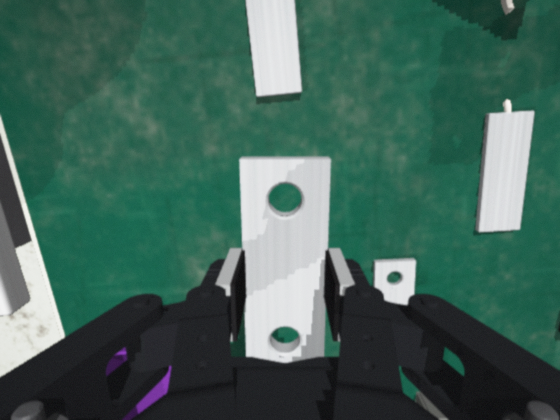

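>>> drive_tool --pt "60 19 -15 -0.18 1" --pt "120 38 -20 -0.36 1" --pt "180 57 -20 -0.54 1" --pt "240 75 -20 -0.72 1" --pt "300 94 -20 -0.9 1" --pt "358 112.3 -20 -1.08 1" --pt "358 112.3 -20 -1.26 1" --pt "358 112.3 0 -1.44 1" --pt "358 112.3 20 -1.62 1" --pt "358 112.3 40 -1.67 1" --pt "358 112.3 55 -1.67 1" --pt "358 112.3 55 -1.67 1" --pt "358 112.3 55 -1.67 1"

```text
time_s: 14.95
tcp_pos: [0.5627, 0.2842, 0.0908]
eef_rot: [-0.006, 1.0, 0.0, 0.0]
force: [0.3, 0.4, -0.4]
finger_gap: 0.0337
```

Run:
```python
from held import *
p,d,i,T=shot("wrist","w9")
held(p,d,i);print(pose().round(4).tolist(),tool_delta([.5625,.284,.045],np.pi+.0135))
```

```text
plane z=-0.0034x+0.0008y+-6.87 res 0.57
hole uv [286. 340.] tool -33.5 0.1 r 8.2
end uv [252. 283.] tool [ -4.5 -14.4  -6.9]
[[-0.9999, -0.0126, 0.001, 0.5628], [-0.0126, 0.9999, 0.0004, 0.2843], [-0.001, 0.0004, -1.0, 0.0911], [0.0, 0.0, 0.0, 1.0]] (array([ 0.4, -0.3, 46.1]), np.float64(-0.0009))
```

View pics/w9.png

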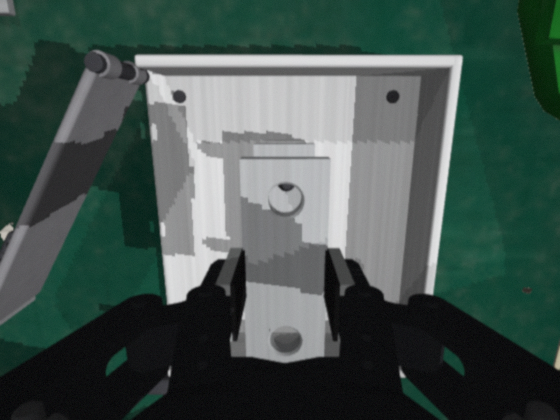

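>>> drive_tool --pt "0.4 0 12 0 1" --pt "0.4 0 24 0 1" --pt "0.4 0 35 0 1" --pt "0.4 0 45 0 1" --pt "0.4 0 52 0 1" --pt "0.4 0 55 0 1" --pt "0.4 0 57 0 1" --pt "0.4 0 57 0 1"

```text
time_s: 16.0
tcp_pos: [0.5621, 0.2842, 0.0335]
eef_rot: [-0.007, 1.0, 0.0, 0.0]
force: [0.2, -0.8, -1.4]
finger_gap: 0.0338
```

>>> drive_tool --pt "0 0 1 0 0.8" --pt "0 0 1 0 0.4" --pt "0 0 1 0 0.35" --pt "0 0 1 0 0.35" --pt "0 0 -30 0 0.3" --pt "0 0 -80 0 0.3" --pt "0 0 -125 0 0.3" --pt "0 0 -125 0 0.3"

```text
time_s: 17.0
tcp_pos: [0.5634, 0.2847, 0.1624]
eef_rot: [-0.007, 1.0, 0.001, 0.003]
force: [-0.0, 1.1, -0.8]
finger_gap: 0.0598
```

Run:
```python
from held import *
p,d,i,T=shot("wrist","w10")
cv2.imwrite("pics/w10c.png",cv2.resize(p[60:340,140:430,::-1],None,fx=2,fy=2))
print(tool_delta([.5118,-.1795,.157],1.531))
```

```text
(array([  56.9, -463.1,    2.2]), np.float64(1.6238))
```

View pics/w10c.png

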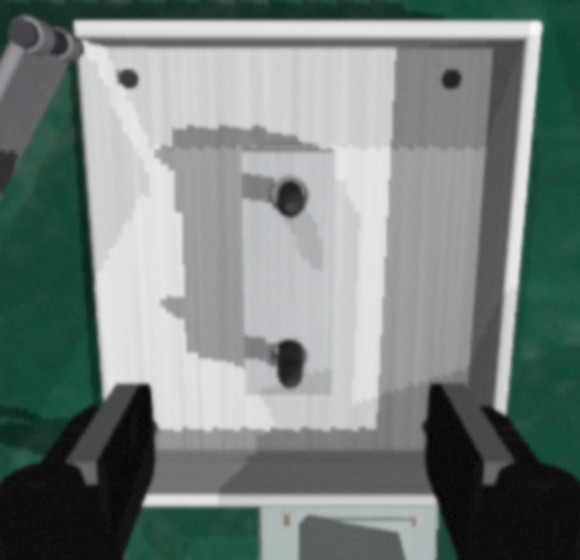

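>>> drive_tool --pt "7 -58 0 0.18 0.3" --pt "14 -116 0 0.36 0.3" --pt "21 -174 0 0.54 0.35" --pt "28 -232 0 0.72 0.45" --pt "35 -290 0 0.9 0.45" --pt "42 -348 0 1.08 0.45" --pt "49 -406 20 1.26 0.45" --pt "57 -463 40 1.44 0.45" --pt "57 -463 60 1.62 0.45" --pt "57 -463 80 1.624 0.45" --pt "57 -463 80 1.624 0.45" --pt "57 -463 80 1.624 0.45"

```text
time_s: 18.55
tcp_pos: [0.5112, -0.1794, 0.0785]
eef_rot: [0.721, 0.693, 0.0, -0.0]
force: [-0.4, -0.6, 0.5]
finger_gap: 0.0472
```

Run:
```python
from seg import *
p,d,i,T=shot("wrist","w11")
for o in plates(p,i,T):print(o)
print(pose().round(4).tolist())
```

```text
([286.0, 218.0], [512.1, -180.7], [99.8, 36.7], 1.532, [[511.1, -212.2], [513.5, -147.3]])
([441.0, 51.0], [604.2, -82.9], [54.6, 36.4], 1.545, [])
[[0.0393, 0.9992, 0.0005, 0.5114], [0.9992, -0.0393, -0.0002, -0.1795], [-0.0002, 0.0005, -1.0, 0.0789], [0.0, 0.0, 0.0, 1.0]]
```

View pics/w11.png

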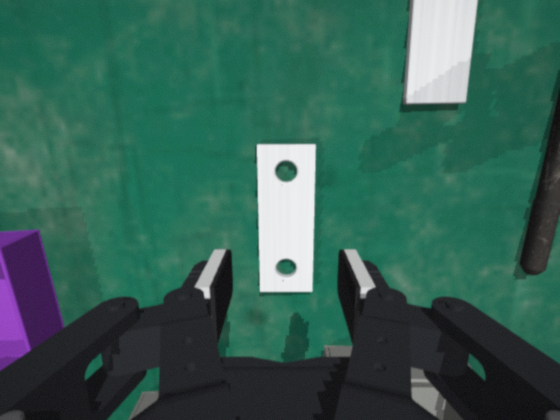

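>>> drive_tool --pt "-0.2 0.9 40 0 0.45" --pt "-0.2 0.9 66 0 0.45" --pt "-0.2 0.9 76 0 0.45" --pt "-0.2 0.9 79 0 0.45" --pt "-0.2 0.9 79 0 0.7" --pt "-0.2 0.9 79 0 1" --pt "-0.2 0.9 79 0 1" --pt "-0.2 0.9 79 0 1" --pt "-0.2 0.9 79 0 1" --pt "-0.2 0.9 73 0 1" --pt "-0.2 0.9 40 0 1" --pt "-0.2 0.9 -10 0 1" --pt "-0.2 0.9 -50 0 1" --pt "-0.2 0.9 -70 0 1" --pt "-0.2 0.9 -70 0 1" --force 60

```text
time_s: 20.48
tcp_pos: [0.5126, -0.1801, 0.1499]
eef_rot: [0.721, 0.693, 0.0, 0.001]
force: [0.2, 0.2, -2.3]
finger_gap: 0.034
```

Run:
```python
from held import *
p,d,i,T=shot("wrist","w12")
held(p,d,i);print(tool_delta([.5622,.284,.16],np.pi+.0135))
```

```text
plane z=-0.0031x+0.0106y+-6.95 res 1.59
hole uv [286. 336.] tool -32.8 0.5 r 7.3
hole uv [285. 198.] tool 33.2 0.4 r 7.2
end uv [284. 158.] tool [49.3  0.1 -7.1]
(array([465.5,  31.5, -11.7]), np.float64(-1.6243))
```

View pics/w12.png

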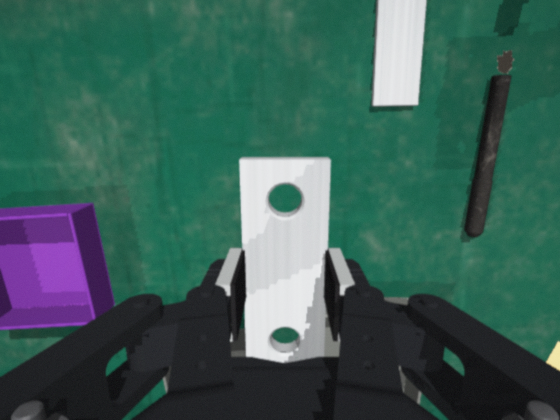

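Held well. Carry to the stand.

>>> drive_tool --pt "58 4 -12 -0.18 1" --pt "116 8 -18 -0.36 1" --pt "174 12 -18 -0.54 1" --pt "232 16 -18 -0.72 1" --pt "290 20 -18 -0.9 1" --pt "348 24 -18 -1.08 1" --pt "406 28 -18 -1.26 1" --pt "465.5 31.5 -18 -1.44 1" --pt "465.5 31.5 0 -1.62 1" --pt "465.5 31.5 30 -1.624 1" --pt "465.5 31.5 57 -1.624 1" --pt "465.5 31.5 57 -1.624 1" --pt "465.5 31.5 57 -1.624 1"

```text
time_s: 22.15
tcp_pos: [0.5623, 0.2841, 0.0918]
eef_rot: [-0.007, 1.0, 0.0, 0.0]
force: [-0.5, 0.3, -1.1]
finger_gap: 0.0342
```

Run:
```python
from held import *
p,d,i,T=shot("wrist","w13")
held(p,d,i);print(pose().round(4).tolist(),tool_delta([.5622,.284,.0415],np.pi+.0135))
```

```text
plane z=-0.0026x+-0.0005y+-6.76 res 0.61
end uv [287. 158.] tool [49.4  0.6 -6.9]
[[-0.9999, -0.0131, 0.001, 0.5626], [-0.0131, 0.9999, 0.0005, 0.2842], [-0.001, 0.0005, -1.0, 0.0923], [0.0, 0.0, 0.0, 1.0]] (array([ 0.4, -0.2, 50.8]), np.float64(-0.0004))
```

View pics/w13.png

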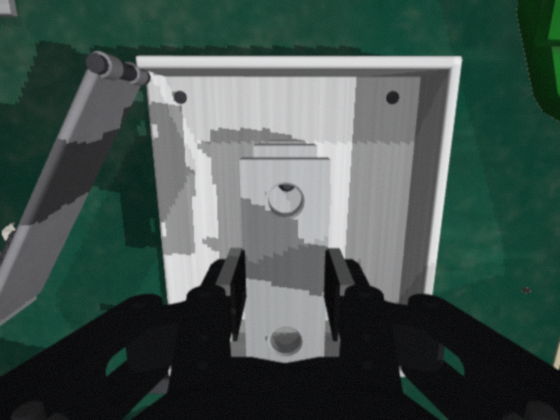

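>>> drive_tool --pt "0.3 -0.1 12 0 1" --pt "0.3 -0.1 24 0 1" --pt "0.3 -0.1 35 0 1" --pt "0.3 -0.1 43 0 1" --pt "0.3 -0.1 47 0 1" --pt "0.3 -0.1 49 0 1" --pt "0.3 -0.1 50 0 1" --pt "0.3 -0.1 50 0 1"

```text
time_s: 23.2
tcp_pos: [0.5619, 0.284, 0.0416]
eef_rot: [-0.007, 1.0, 0.0, 0.0]
force: [-0.6, -0.3, -2.3]
finger_gap: 0.0336
```

>>> drive_tool --pt "0 0 1 0 0.8" --pt "0 0 1 0 0.4" --pt "0 0 1 0 0.35" --pt "0 0 1 0 0.35" --pt "0 0 -30 0 0.3" --pt "0 0 -80 0 0.3" --pt "0 0 -115 0 0.3" --pt "0 0 -115 0 0.3"

```text
time_s: 24.2
tcp_pos: [0.563, 0.2844, 0.1596]
eef_rot: [-0.007, 1.0, 0.001, 0.002]
force: [-0.8, 0.3, -1.2]
finger_gap: 0.0596
```

Run:
```python
from held import *
p,d,i,T=shot("wrist","w14")
cv2.imwrite("pics/w14c.png",cv2.resize(p[60:340,140:430,::-1],None,fx=2,fy=2))
C=cloud(d,i,T)
m=(abs(C[:,:,0]-.5625)<.022)&(abs(C[:,:,1]-.284)<.014)&(d>0)
print("stack top z",np.percentile(C[m][:,2],[10,50,90]).round(4), "expect .047")
for lo,hi in((.515,.525),(.557,.567),(.601,.610)):
  mm=(C[:,:,0]>lo)&(C[:,:,0]<hi)&(abs(C[:,:,1]-.284)<.013)&(d>0);print(np.median(C[mm][:,2]).round(4),mm.sum())
# door, camera
print(tool_delta([.424,.069,.157],np.pi/2),pose()[:3,3])
```

```text
stack top z [0.0465 0.2423 0.255 ] expect .047
0.0462 456
0.0464 433
0.0463 278
(array([ 1.411e+02, -2.133e+02, -1.000e-01]), np.float64(1.584)) [0.56223745 0.28411466 0.15739784]
```

View pics/w14c.png

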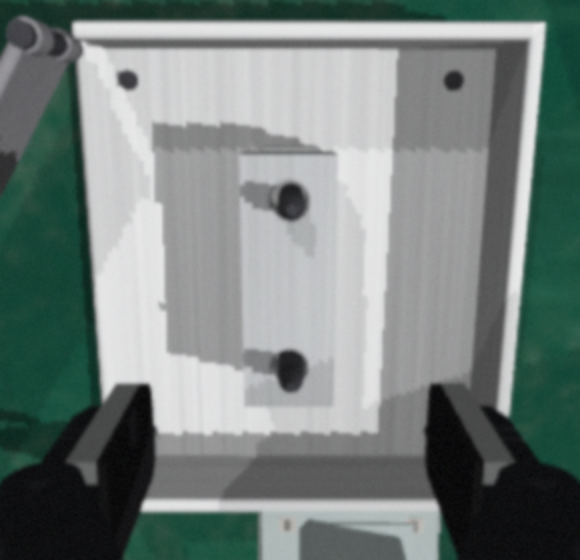

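>>> drive_tool --pt "35 -53 0 0.18 0.3" --pt "70 -106 0 0.36 0.35" --pt "106 -160 0 0.54 0.45" --pt "141 -213 0 0.72 0.45" --pt "141 -213 0 0.9 0.45" --pt "141 -213 0 1.08 0.45" --pt "141 -213 20 1.26 0.45" --pt "141 -213 40 1.44 0.45" --pt "141 -213 70 1.584 0.45" --pt "141 -213 80 1.584 0.45" --pt "141 -213 80 1.584 0.45"

```text
time_s: 25.62
tcp_pos: [0.4233, 0.0691, 0.0759]
eef_rot: [0.706, 0.708, -0.001, -0.001]
force: [-0.1, -1.2, 0.2]
finger_gap: 0.0469
```

Run:
```python
from seg import *
p,d,i,T=shot("wrist","w15")
for o in plates(p,i,T):print(o)
print(pose().round(4).tolist())
```

```text
([284.0, 216.0], [423.1, 69.2], [36.4, 99.9], 1.58, [])
[[-0.0029, 1.0, -0.0002, 0.4238], [1.0, 0.0029, 0.0001, 0.0691], [0.0001, -0.0002, -1.0, 0.0766], [0.0, 0.0, 0.0, 1.0]]
```

View pics/w15.png

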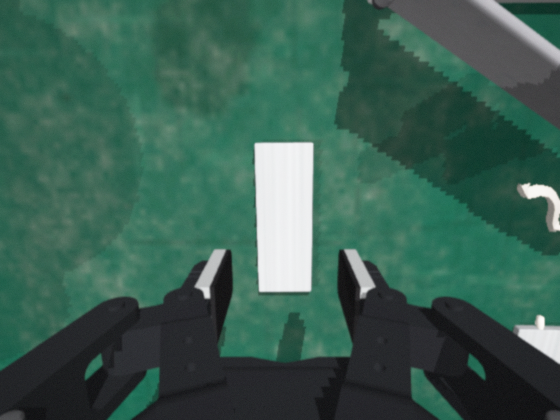

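>>> drive_tool --pt "0 -0.5 40 0 0.45" --pt "0 -0.5 66 0 0.45" --pt "0 -0.5 75 0 0.45" --pt "0 -0.5 76.5 0 0.45" --pt "0 -0.5 76.5 0 0.7" --pt "0 -0.5 76.5 0 1" --pt "0 -0.5 76.5 0 1" --pt "0 -0.5 76.5 0 1" --pt "0 -0.5 76.5 0 1" --pt "0 -0.5 71 0 1" --pt "0 -0.5 40 0 1" --pt "0 -0.5 -10 0 1" --pt "0 -0.5 -50 0 1" --pt "0 -0.5 -70 0 1" --pt "0 -0.5 -70 0 1" --force 60

```text
time_s: 27.55
tcp_pos: [0.4239, 0.0691, 0.1481]
eef_rot: [0.707, 0.707, 0.001, 0.001]
force: [0.5, 0.2, -2.4]
finger_gap: 0.0341
```

Run:
```python
from h import *
i,T=camT("top");p=cv2.imread("pics/top0.png")
cv2.imwrite("pics/bins.png",cv2.resize(p[155:280,365:450],None,fx=4.5,fy=4.5,interpolation=cv2.INTER_CUBIC))
```

```text
(no output)
```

View pics/bins.png

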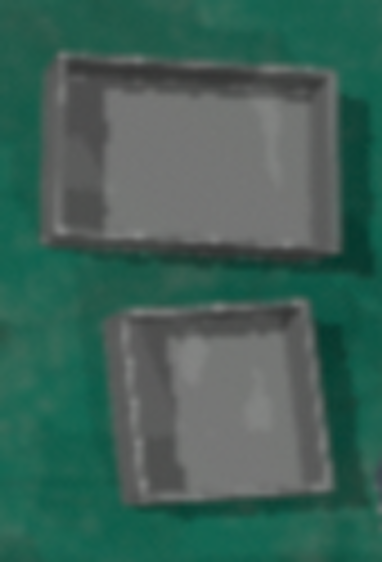

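Run:
```python
from h import *
i,T=camT("top")
c=np.array([(60,57),(337,72),(337,247),(48,235)])/4.5+[365,155]
w=ray(c,i,T,.035);print(w.round(4),w.mean(0).round(4))
m=w.mean(0);ang=np.arctan2((w[0]-w[1])[1],(w[0]-w[1])[0]),np.arctan2((w[3]-w[2])[1],(w[3]-w[2])[0]);print(ang)
print(tool_delta([m[0],m[1],.16],np.mean(ang)))
```

```text
[[ 0.6325 -0.2868  0.035 ]
 [ 0.6233 -0.4364  0.035 ]
 [ 0.527  -0.4286  0.035 ]
 [ 0.5345 -0.2752  0.035 ]] [ 0.5793 -0.3567  0.035 ]
(np.float64(1.5092603444057069), np.float64(1.5222148328862755))
(array([-425.9,  155.4,  -11.4]), np.float64(0.0552))
```

>>> drive_tool --pt "-60 22 -10 0 1" --pt "-120 44 -11 0.01 1" --pt "-180 66 -11 0.02 1" --pt "-240 88 -11 0.03 1" --pt "-300 110 -11 0.04 1" --pt "-360 132 -11 0.055 1" --pt "-426 155 -11 0.055 1" --pt "-426 155 -11 0.055 1" --pt "-426 155 -11 0.055 1" --pt "-426 155 -11 0.055 1"

```text
time_s: 28.8
tcp_pos: [0.578, -0.3555, 0.157]
eef_rot: [0.726, 0.688, 0.0, -0.0]
force: [-0.4, 0.4, -2.1]
finger_gap: 0.0339
```

Run:
```python
from h import *
p,d,i,T=shot("wrist","w16");print(pose().round(4).tolist())
p,d,i,T=shot("top","t16")
```

```text
[[0.0538, 0.9986, -0.0001, 0.5781], [0.9986, -0.0538, 0.0004, -0.3554], [0.0004, -0.0001, -1.0, 0.1574], [0.0, 0.0, 0.0, 1.0]]
```

View pics/w16.png

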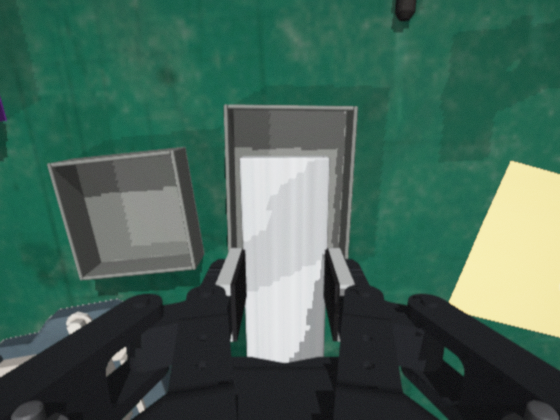

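View pics/t16.png

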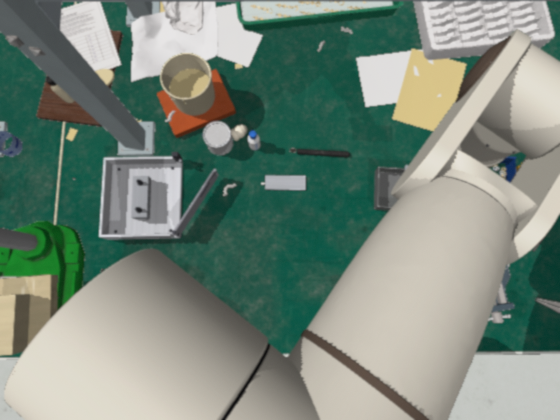

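Run:
```python
from h import *
i,T=camT("wrist")
w=ray([(226,105),(357,107)],i,T,.035);print(w.round(4))
t=np.linalg.inv(T@np.linalg.inv(np.array(i["tool_from_camera"])))
print(((t@np.c_[w,[1,1]].T).T*1000).round(1))
```

```text
[[ 0.539  -0.2803  0.035 ]
 [ 0.6359 -0.287   0.035 ]]
[[  73.   -43.2  122.6 1000. ]
 [  71.6   54.   122.7 1000. ]]
```

>>> drive_tool --pt "-2 4 40 0 1" --pt "-2 4 80 0 1" --pt "-2 4 115 0 1" --pt "-2 4 130 0 1" --pt "-2 4 140 0 1" --pt "-2 4 146 0 1" --pt "-2 4 147 0 1" --pt "-2 4 147 0 1"

```text
time_s: 29.9
tcp_pos: [0.5823, -0.3593, 0.011]
eef_rot: [0.726, 0.687, 0.0, 0.0]
force: [0.4, -0.1, -1.1]
finger_gap: 0.0338
```

>>> drive_tool --pt "0 0 3 0 1" --pt "0 0 5 0 1" --pt "0 0 5 0 0.7" --pt "0 0 5 0 0.45" --pt "0 0 5 0 0.45" --pt "0 0 5 0 0.45" --pt "0 0 -30 0 0.45" --pt "0 0 -80 0 0.45" --pt "0 0 -130 0 0.45" --pt "0 0 -150 0 0.45" --pt "0 0 -150 0 0.45"

```text
time_s: 31.28
tcp_pos: [0.5824, -0.3594, 0.1616]
eef_rot: [0.726, 0.687, 0.0, 0.001]
force: [0.2, -0.1, -0.1]
finger_gap: 0.0468
```

Run:
```python
from h import *
p,d,i,T=shot("wrist","w17");print(pose().round(4).tolist())
print(tool_delta([.605,-.0558,.157],1.548))
```

```text
[[0.055, 0.9985, -0.0002, 0.582], [0.9985, -0.055, 0.0002, -0.359], [0.0002, -0.0002, -1.0, 0.1597], [0.0, 0.0, 0.0, 1.0]]
(array([304.1,   6.3,   2.8]), np.float64(-0.0322))
```

View pics/w17.png

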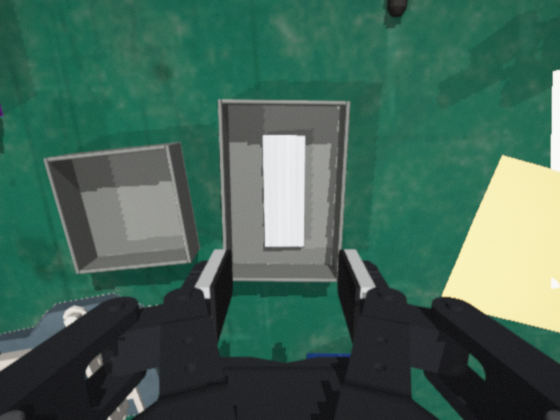

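>>> drive_tool --pt "60 1 0 0 0.45" --pt "120 2 0 0 0.45" --pt "180 4 0 -0.01 0.45" --pt "240 5 0 -0.02 0.45" --pt "300 6 0 -0.032 0.45" --pt "300 6 30 -0.032 0.45" --pt "300 6 60 -0.032 0.45" --pt "300 6 80 -0.032 0.45" --pt "300 6 80 -0.032 0.45" --pt "300 6 80 -0.032 0.45"

```text
time_s: 32.58
tcp_pos: [0.6045, -0.0599, 0.0804]
eef_rot: [0.715, 0.699, -0.0, -0.0]
force: [-0.7, -0.4, 0.2]
finger_gap: 0.0469
```

Run:
```python
from seg import *
p,d,i,T=shot("wrist","w18")
for o in plates(p,i,T):print(o)
print(pose().round(4).tolist())
```

```text
([286.0, 208.0], [605.7, -55.6], [108.6, 36.2], 1.547, [])
[[0.0231, 0.9997, 0.0005, 0.6048], [0.9997, -0.0231, -0.0, -0.06], [0.0, 0.0005, -1.0, 0.0808], [0.0, 0.0, 0.0, 1.0]]
```

View pics/w18.png

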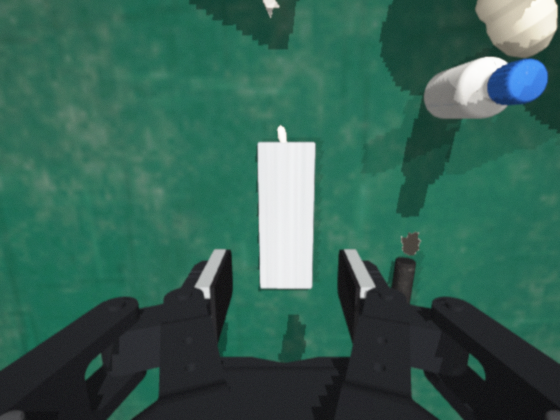

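Run:
```python
from h import *
i,T=camT("wrist");print(ray([(393,262),(404,262),(392,300)],i,T,.0075).round(4))
```

```text
[[ 0.6782 -0.0925  0.0075]
 [ 0.6856 -0.0927  0.0075]
 [ 0.6792 -0.1215  0.0075]]
```

Clear by 30 mm+. Pick.

>>> drive_tool --pt "-0.5 0.7 40 0 0.45" --pt "-0.5 0.7 70 0 0.45" --pt "-0.5 0.7 79 0 0.45" --pt "-0.5 0.7 81 0 0.45" --pt "-0.5 0.7 81 0 0.7" --pt "-0.5 0.7 81 0 1" --pt "-0.5 0.7 81 0 1" --pt "-0.5 0.7 81 0 1" --pt "-0.5 0.7 81 0 1" --pt "-0.5 0.7 75 0 1" --pt "-0.5 0.7 40 0 1" --pt "-0.5 0.7 -10 0 1" --pt "-0.5 0.7 -50 0 1" --pt "-0.5 0.7 -75 0 1" --pt "-0.5 0.7 -75 0 1" --force 60

```text
time_s: 34.5
tcp_pos: [0.606, -0.0605, 0.1577]
eef_rot: [0.715, 0.699, 0.001, 0.002]
force: [0.4, 0.4, -2.9]
finger_gap: 0.0337
```

Run:
```python
from h import *
p,d,i,T=shot("wrist","w19")
print(tool_delta([.582,-.3594,.157],1.5158))
```

```text
(array([-299.4,  -16.5,   -1.1]), np.float64(0.0319))
```

View pics/w19.png

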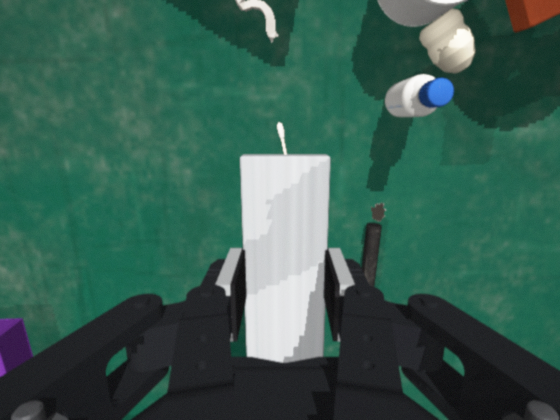

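>>> drive_tool --pt "-60 -3 0 0 1" --pt "-120 -6 0 0.01 1" --pt "-180 -10 0 0.02 1" --pt "-240 -13 0 0.032 1" --pt "-299.5 -16.5 0 0.032 1" --pt "-299.5 -16.5 0 0.032 1" --pt "-299.5 -16.5 40 0.032 1" --pt "-299.5 -16.5 80 0.032 1" --pt "-299.5 -16.5 110 0.032 1" --pt "-299.5 -16.5 125 0.032 1" --pt "-299.5 -16.5 135 0.032 1" --pt "-299.5 -16.5 135 0.032 1"

```text
time_s: 36.05
tcp_pos: [0.5819, -0.3593, 0.0202]
eef_rot: [0.726, 0.687, 0.0, -0.0]
force: [0.7, -0.5, -1.1]
finger_gap: 0.0339
```

>>> drive_tool --pt "0 0 3 0 1" --pt "0 0 5.5 0 1" --pt "0 0 5.5 0 0.7" --pt "0 0 5.5 0 0.45" --pt "0 0 5.5 0 0.45" --pt "0 0 5.5 0 0.45" --pt "0 0 -30 0 0.45" --pt "0 0 -80 0 0.45" --pt "0 0 -130 0 0.45" --pt "0 0 -150 0 0.45" --pt "0 0 -150 0 0.45"

```text
time_s: 37.42
tcp_pos: [0.5822, -0.3597, 0.1715]
eef_rot: [0.726, 0.687, 0.0, 0.001]
force: [-0.1, 1.0, -1.2]
finger_gap: 0.0471
```

Run:
```python
from h import *
p,d,i,T=shot("wrist","w20");C=cloud(d,i,T)
m=(abs(C[:,:,0]-.582)<.012)&(abs(C[:,:,1]+.35)<.03)&(d>0)&(C[:,:,2]<.06);print(np.percentile(C[m][:,2],[5,50,95]).round(4))
```

```text
[0.0172 0.0184 0.0195]
```

View pics/w20.png

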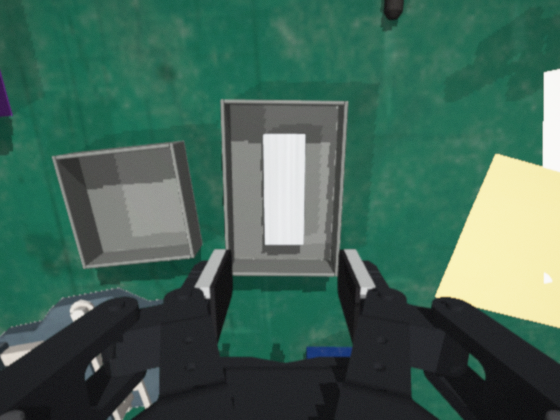

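Run:
```python
from h import *
i,T=camT("top")
e=ray([(215,169.8)],i,T,.066)[0];h=np.array([.4737,.1948]);v=e[:2]-h
print(e.round(4),np.linalg.norm(v).round(4),"angle",-np.arctan2(v[1],v[0])+.0135)
print(ray([(218,137)],i,T,.059),tool_delta([.60,.075,.17],np.pi/2))
```

```text
[0.6197 0.1048 0.066 ] 0.1715 angle 0.566116582400469
[[0.7032489  0.10034847 0.059     ]] (array([ 4.347e+02, -5.700e+00, -2.000e-01]), np.float64(-0.055))
```

>>> drive_tool --pt "60 -1 0 -0.01 0.6" --pt "120 -2 0 -0.02 1" --pt "180 -3 0 -0.03 1" --pt "240 -4 0 -0.04 1" --pt "300 -5 0 -0.055 1" --pt "360 -5.5 0 -0.055 1" --pt "434 -5.5 0 -0.055 1" --pt "434 -5.5 30 -0.055 1" --pt "434 -5.5 75 -0.055 1" --pt "434 -5.5 115 -0.055 1" --pt "434 -5.5 134 -0.055 1" --pt "434 -5.5 134 -0.055 1" --pt "434 -5.5 134 -0.055 1" --force 30

```text
time_s: 39.1
tcp_pos: [0.6009, 0.0741, 0.0376]
eef_rot: [0.707, 0.707, 0.001, 0.001]
force: [-0.0, -0.6, 0.7]
finger_gap: -0.0
```

Run:
```python
from h import *
p,d,i,T=shot("wrist","w21");print(pose().round(4).tolist())
```

```text
[[0.0001, 1.0, 0.0022, 0.601], [1.0, -0.0001, 0.0001, 0.0742], [0.0001, 0.0022, -1.0, 0.0379], [0.0, 0.0, 0.0, 1.0]]
```

View pics/w21.png

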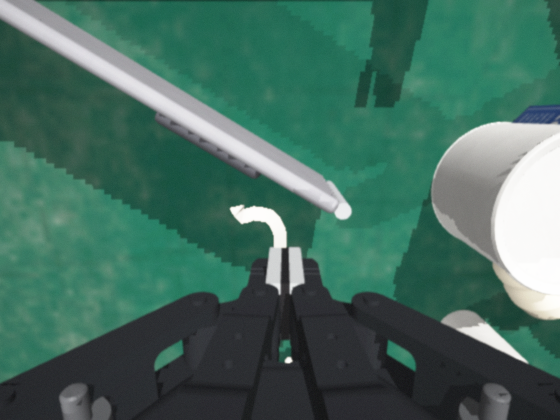

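>>> drive_tool --pt "10 0 0 0 1" --pt "20 1 0 0 1" --pt "28 2 0 0 1" --pt "36 3 0 0 1" --pt "44 5 0 0 1" --pt "52 7 0 0 1" --pt "60 9 0 0 1" --pt "68 11 0 0 1" --pt "76 13 0 0 1" --pt "84 14 0 0 1" --pt "90 15 0 0 1" --pt "90 15 0 0 1"

```text
time_s: 40.65
tcp_pos: [0.6152, 0.1647, 0.0363]
eef_rot: [0.707, 0.707, 0.0, -0.0]
force: [-1.6, 0.1, -1.0]
finger_gap: -0.0001
```

Run:
```python
from h import *
p,d,i,T=shot("wrist","w22");print(pose().round(4).tolist())
```

```text
[[-0.0004, 1.0, -0.0001, 0.6152], [1.0, 0.0004, 0.0, 0.1644], [0.0, -0.0001, -1.0, 0.0363], [0.0, 0.0, 0.0, 1.0]]
```

View pics/w22.png

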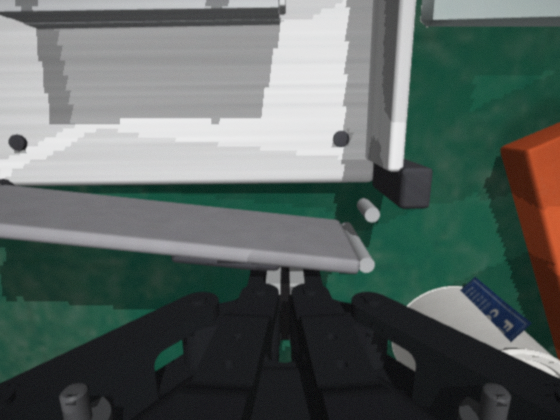

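>>> drive_tool --pt "5 0 0 0 1" --pt "9 1 0 0 1" --pt "12 1 0 0 1" --pt "15 1 0 0 1" --pt "17 1 0 0 1" --pt "18 1 0 0 1"

```text
time_s: 41.45
tcp_pos: [0.6162, 0.1824, 0.0363]
eef_rot: [0.707, 0.707, 0.0, -0.0]
force: [-1.1, 0.7, -0.0]
finger_gap: -0.0001
```

Run:
```python
from h import *
p,d,i,T=shot("wrist","w23")
```

```text
(no output)
```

View pics/w23.png

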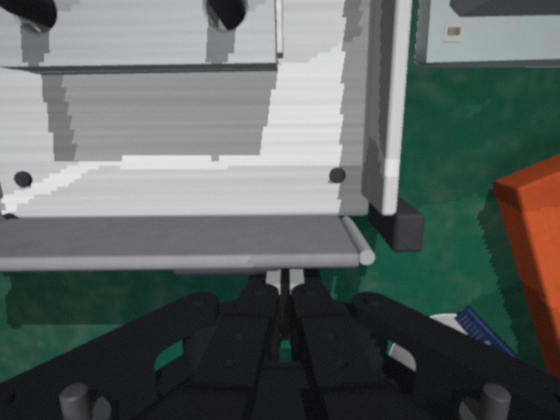

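>>> drive_tool --pt "1.5 0 0 0 1" --pt "3 0 0 0 1" --pt "4 0 0 0 1" --pt "5 0 0 0 1" --pt "5 0 0 0 1"

```text
time_s: 42.12
tcp_pos: [0.6161, 0.184, 0.0363]
eef_rot: [0.707, 0.707, -0.002, 0.001]
force: [-2.6, -28.7, 4.2]
finger_gap: -0.0
```

>>> drive_tool --pt "-5 0 0 0 1" --pt "-25 0 0 0 1" --pt "-35 0 0 0 1" --pt "-35 0 -80 0 1" --pt "-35 0 -130 0 1" --pt "-35 0 -130 0 1"

```text
time_s: 42.88
tcp_pos: [0.6179, 0.1519, 0.1717]
eef_rot: [0.707, 0.707, 0.003, 0.002]
force: [0.9, -0.7, -1.3]
finger_gap: -0.0001
```

Run:
```python
from h import *
p,d,i,T=shot("wrist","w24");print(pose().round(4).tolist())
print(tool_delta([.50,-.2,.2]))
```

```text
[[0.0003, 1.0, 0.0046, 0.6172], [1.0, -0.0003, 0.0008, 0.1519], [0.0008, 0.0046, -1.0, 0.1695], [0.0, 0.0, 0.0, 1.0]]
(array([-351.9, -116.9,  -31.3]), None)
```

View pics/w24.png

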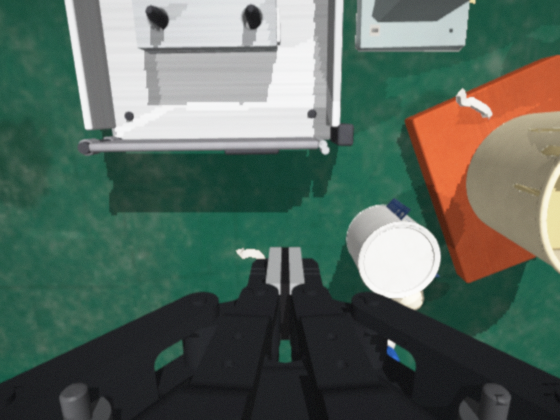

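Run:
```python
from h import *
i,T=camT("wrist");p=cv2.imread("pics/w24.png")
cv2.imwrite("pics/w24c.png",cv2.resize(p[110:170,70:360],None,fx=2.7,fy=2.7,interpolation=cv2.INTER_CUBIC))
```

```text
(no output)
```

View pics/w24c.png

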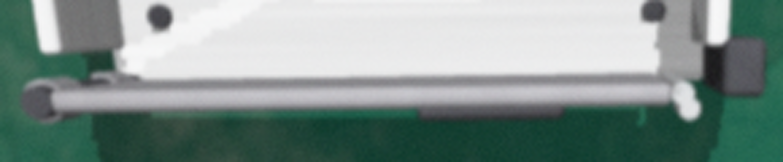

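>>> drive_tool --pt "-60 -20 -30 0 1" --pt "-120 -40 -40 0 1" --pt "-180 -60 -40 0 1" --pt "-240 -80 -40 0 0.5" --pt "-300 -100 -40 0 0.5" --pt "-360 -115 -40 0 0.5" --pt "-420 -115 -40 0 0.5" --pt "-420 -115 -40 0 0.5"

```text
time_s: 43.92
tcp_pos: [0.4999, -0.2712, 0.2045]
eef_rot: [0.709, 0.706, -0.0, -0.001]
force: [-0.4, 0.3, 0.2]
finger_gap: 0.0427
```

Run:
```python
from h import *
p,d,i,T=shot("top","t25")
cv2.imwrite("pics/t25c.png",cv2.resize(p[140:250,90:230,::-1],None,fx=5,fy=5,interpolation=cv2.INTER_CUBIC))
p,d,i,T=shot("side","s25")
```

```text
(no output)
```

View pics/t25c.png

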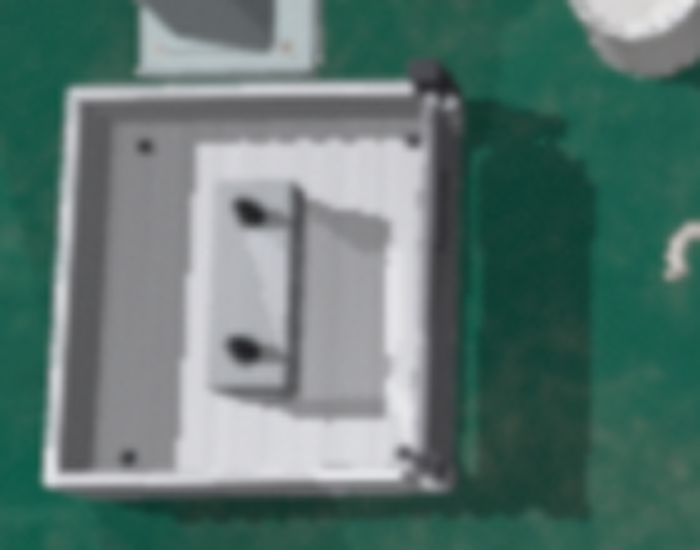

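View pics/t25.png

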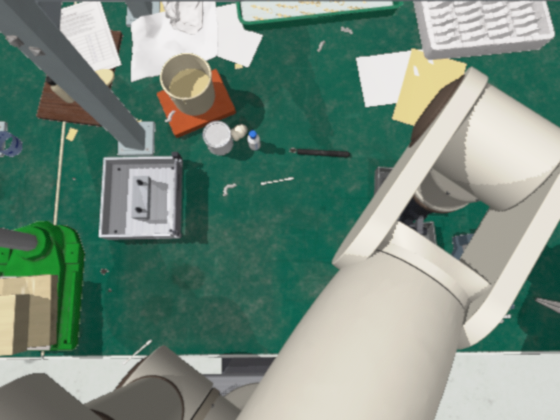

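View pics/s25.png

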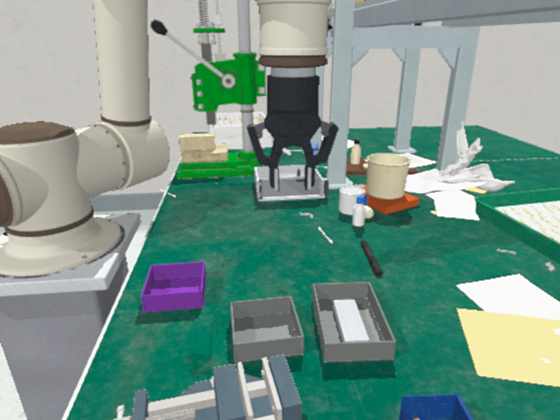

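Run:
```python
from h import *
i=camera_info("wrist")
Tt=np.array([[0.0003,1,0.0046,0.6172],[1,-.0003,.0008,.1519],[.0008,.0046,-1,.1695],[0,0,0,1]])
T=Tt@np.array(i["tool_from_camera"])
g=cv2.imread("pics/w24.png",0).astype(float)
# edge lower (outer top edge) and upper of door strip per column
up=[];lo=[]
for u in range(100,310,3):
    col=g[125:165,u]; 
    print(u,[int(x) for x in col[8:35]]) if u in(100,190,280) else None
def wa(a,b,z):
    w=ray([a,b],i,T,z);d=w[1]-w[0];return w[:,:2].round(4).tolist(),np.arctan2(d[1],d[0]).round(4)
print("door mid",wa((70+70/2.7,110+98/2.7),(70+660/2.7,110+92/2.7),.066))
```

```text
100 [79, 77, 78, 76, 79, 74, 70, 72, 87, 116, 149, 173, 185, 187, 183, 174, 157, 131, 94, 79, 78, 79, 82, 80, 78, 79, 78]
190 [234, 234, 233, 233, 229, 199, 151, 133, 137, 162, 184, 194, 193, 188, 178, 160, 129, 95, 77, 68, 64, 48, 46, 45, 47, 47, 49]
280 [236, 236, 232, 222, 183, 146, 135, 142, 163, 187, 194, 191, 186, 172, 151, 119, 90, 67, 56, 52, 47, 51, 49, 51, 50, 48, 48]
door mid ([[0.4845, 0.1964], [0.639, 0.1979]], np.float64(0.0095))
```

Run:
```python
from h import *
p,d,i,T=shot("top");C=cloud(d,i,T)
for lo,hi in((.515,.525),(.557,.567),(.600,.608)):
  m=(C[:,:,0]>lo)&(C[:,:,0]<hi)&(abs(C[:,:,1]-.284)<.012)&(d>0);print(np.median(C[m][:,2]).round(4),m.sum())
print(read_state()["time_s"]);print(sign_off())
```

```text
0.0479 40
0.0475 43
0.0478 27
44.075
the job is handed in; nothing more can be done
None
```

I threaded all three two-hole plates onto the pins, laid both blanks in the oblong bin, then pushed the door shut and handed the job in at about 44 s. The cameras showed no fourth two-hole plate and no short plate, so the square bin stays empty. I never touched the marker, bottle or tin; they looked unmoved in the last pictures.

**Last checks:**
- **Plates:** the top of the stack measured level along its length at 46–48 mm, against 47 mm expected for three plates.
- **Blanks:** they lie stacked flat in the middle of the oblong bin, with the top face at about 18 mm.
- **Door:** I pushed until it met about 29 N at its expected shut position. It then measured roughly 0.00–0.005 rad open, read from pictures because the joint angle could not be read directly.
- **Gripper:** it stayed clear at a height of 0.2 m.

No check failed. The only mismatch I noticed was that the top camera put the pins about 2–3 mm away from the wrist camera's reading. I used the wrist value, and all three plates went on without resistance.

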